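# Sort the stripped wheel-hub parts

### The arm

A 6-joint arm with a two-finger parallel gripper is mounted at the origin on the work surface. World frame = base frame: x ahead of the robot, y to its left, z up, the work surface at z = 0. Lengths are in m, angles in rad, forces in N, time in s.
With the tool pointing down it reaches from about 0.35 to 0.775 m from the base axis. Payload 7.3 kg.
Tool frame: the origin (TCP) lies between the finger pads; the fingertips stand ahead of it and the grasp point (between the pads) lies 6 mm ahead of it (robot.tip_extent is the x of the fingertips in the tool frame, in m); x points along the fingers, z is the direction in which the jaws open and shut, and the axes are right-handed (so a half turn about x gives the same grasp; the last joint's range is limited). The gripper opens to 92 mm and grips with 3 to 60 N. Pads are 19 mm wide; open, the fingers measure 130 mm over their backs; the gripper's body (75 mm by 190 mm) begins 47 mm behind the grasp point.
Start: joints at [-1.44, 0.342, 1.524, -0, 1.275, -0.146], TCP at [0.143, -0.505, 0.252] pointing down, gripper open.
Joint ranges: [-2.53, 2.53], [-0.77, 2.02], [0.04, 2.7], [-1, 4.14], [0.28, 2.66], [-3.11, 3.11]. Speed limits (rad/s): [2.57, 2.57, 3.14, 3.14, 3.14, 3.14].

### API

Orientations are given as [roll, pitch, yaw] about the fixed x, y, z axes, in that order (R = Rz(yaw) Ry(pitch) Rx(roll)).
In Python, from cell import robot gives the robot as it stands. The module is installed in compiled form; this text tells all that it offers.
- The arm moves only by the shell command python3 -m creep 'ROWS' [FORCE]. ROWS is JSON, a list of rows, each an object with "translation": the shift along the tool's x, y, z in m, a list of three; "twist": the turn, a rotation vector about the tool's x, y, z in rad, a list of three; "hand": the opening in per cent of the stroke, from 0 (shut) to 100 (fully open). A call has 1 to 5 rows; each row is the pose to reach, as a shift and turn from the pose measured when the call began, along the tool's axes at that moment; what a row does not reach only later rows make up. A row lasts 1/10 s, in which the tool goes at most 50 mm and 8.59 degrees, less where a joint would pass 70% of its speed; a pose out of reach is approached as far as the arm can. A call with a gripper value outside its range is refused whole. The fingers move at their own pace and stop on an object; FORCE is the grip in N (left out, the last holds). Time passes only in rows, so rows that repeat a pose let the fingers close. It gives the time, the measured TCP pose, the force and the opening at its end, in the units of the state.
- robot.observe(): the state, without advancing time (a new reading comes with each control period).
- robot.read_camera(name): name is "side" or "top"; returns the picture (480x640x3 uint8, blue, green, red); there is no depth.
- robot.calibration(name): a dict with "intrinsics" (3x3 intrinsics, pixels), "dist" ([k1, k2, p1, p2, k3] as OpenCV has them; the pictures are not rectified), "cam_to_world" (4x4, takes a point from camera to world coordinates). Camera axes: x right, y up, looking along -z (the intrinsics and any distortion apply to the point x, -y, -z); pixel columns grow to the right and rows downward; lengths in m; the calibration is good to about 2 mm. A picture is of the moment at which its call begins. calibration takes no time and is no camera call.
- robot.hand_in(): hands the job in, once; it reports no verdict.
The state is a dict: "time": time; "qpos": joint angles; "qvel": joint speeds; "joint_efforts": joint torques, N m; "tool_pos": TCP position; "tool_rot": TCP orientation; "contact_force": force on the tool from outside, world axes, zero at the start; "torque": the same for the moment, N m; "opening": finger opening in m.
Only numpy, scipy, OpenCV 4.12 (cv2) and the standard library are available. Lean on these libraries where they do the work, as an engineer would, in place of code of your own. Each camera call takes 0.05 s, during which the arm holds its last target. There are 200 camera calls.

### The job

The utility vehicle's wheel hub has been stripped and its parts are piled up on the wood block: take the pile apart and set each part down flat in the middle of its own place. The castle nut goes in the magnetic dish, the bronze washer on the granite plate for measuring, the small bearing in the red scrap tray and the large bearing in the blue refit tray. Set them down rather than drop them, and leave the spray can standing where it is.

Things in the scene. Friction and masses are not known exactly. Their poses are not given: they have to be found in the camera images.
- nut_mid (a point): centre (half-way up) of the castle nut: bright grey steel hexagon nut with a notched crown, 32 mm across flats (37 over corners), 20 mm high: hexagon in the lower 14 mm, round crown 29 mm across in the upper 6 mm. z axis up; its y axis is square to a pair of flats. About 90 g. Starts on top of the pile
- washer_mid (a point): centre (half-way up) of the bronze-coloured thrust washer: flat ring, 40 mm outside diameter, 8 mm thick; z axis up. About 50 g. Lies under the nut and on the small bearing in the pile, its rim showing from above
- small_bearing_mid (a point): centre (half-way up) of the small bearing: steel ball bearing with green seals, 52 mm outside diameter, 15 mm high, straight sides; z axis up. About 130 g. Second from the bottom of the pile
- large_bearing_mid (a point): centre (half-way up) of the large bearing: steel ball bearing with black seals, 62 mm outside diameter, 16 mm high, straight sides; z axis up. About 200 g. At the bottom of the pile, flat on the wood block
- block: pale hardwood block that carries the pile, 100 x 100 x 30 mm, fixed; origin at the centre of its underside, on the bench. Pile on it from the bottom up: large bearing, small bearing, bronze washer, castle nut, each lying loose and flat, within 5 mm of centred on the one below; no post through them
- magnetic_dish: round magnetic parts dish of bright steel, fixed to the bench; place of the castle nut. Flat floor 100 mm across, 4 mm above the origin (centre of the underside); flared rim 18 mm above the bench, 126 mm across. The magnet is not felt
- granite_plate: dark grey granite measuring plate, 120 x 120 x 25 mm, fixed; place of the bronze washer. Origin at the centre of its underside; the flat top is 25 mm above it, without any rim
- red_tray: square red plastic tray with a red floor, fixed; the scrap tray, place of the small bearing. 130 x 130 mm outside, 122 x 122 mm inside, 4 mm walls 22 mm high; origin at the centre of the underside, floor 4 mm above it
- blue_tray: square blue plastic tray with a black ribbed floor, fixed; the refit tray, place of the large bearing. 130 x 130 mm outside, 122 x 122 mm inside, 4 mm walls 22 mm high; origin at the centre of the underside, floor 4 mm above it
- can_mid (a point): mid-height of the small yellow spray can with a black band and a red cap, 53 mm diameter, 120 mm high, standing loose among the places; to be left standing where it is (z axis up)
Not all that is in view belongs to the job. Leave any orange or pink look-alike of the part that bears small_bearing_mid alone.

How it is judged:
At the end, for the whole second after the job is handed in: Each part lies flat (within 7 degrees), at rest and released, its centre within 15 mm of the middle of its own place and its underside on that place's floor or top (height within 4 mm). The spray can stands upright within 40 mm of where it was (horizontal distance between nut_mid and magnetic_dish below 0.015 m and z of nut_mid in the frame of magnetic_dish between 0.01 and 0.018 m and angle between each of nut_mid, washer_mid, small_bearing_mid, large_bearing_mid's own z axis and vertical below 0.12 rad and linear speed of each of nut, washer, small_bearing, large_bearing below 0.02 m/s and contact force between each of nut, washer, small_bearing, large_bearing and the fingers below 0.05 N and horizontal distance between washer_mid and granite_plate below 0.015 m and z of washer_mid in the frame of granite_plate between 0.025 and 0.033 m and horizontal distance between small_bearing_mid and red_tray below 0.015 m and z of small_bearing_mid in the frame of red_tray between 0.0075 and 0.0155 m and horizontal distance between large_bearing_mid and blue_tray below 0.015 m and z of large_bearing_mid in the frame of blue_tray between 0.008 and 0.016 m and angle between can_mid's own z axis and vertical below 0.1 rad and distance of can_mid from where it was at the start of the episode below 0.04 m); the robot touches nothing.
It fails at once if the castle nut is dropped: falling free of the fingers faster than 0.9 m/s (a drop of over 40 mm) (linear speed of nut above 0.9 m/s and contact force between nut and the fingers below 0.01 N).
It fails at once if the bronze washer is dropped: falling free of the fingers faster than 0.9 m/s (a drop of over 40 mm) (linear speed of washer above 0.9 m/s and contact force between washer and the fingers below 0.01 N).
It fails at once if the small bearing is dropped: falling free of the fingers faster than 0.9 m/s (a drop of over 40 mm) (linear speed of small_bearing above 0.9 m/s and contact force between small_bearing and the fingers below 0.01 N).
It fails at once if the large bearing is dropped: falling free of the fingers faster than 0.9 m/s (a drop of over 40 mm) (linear speed of large_bearing above 0.9 m/s and contact force between large_bearing and the fingers below 0.01 N).
It fails at once if the spray can is knocked over or shoved more than 40 mm (angle between can_mid's own z axis and vertical above 0.5 rad or distance of can_mid from where it was at the start of the episode above 0.04 m).
It also fails if it takes over 128 s, if anything falls off the work surface, if the arm or the gripper's body presses on something with over 40 N, if the wrist force passes 120 N, or if a joint passes its speed limit or range.

## Working session

There is one attempt and no reset: what is moved stays moved. The work goes in short steps, Python scripts to look and compute and a shell command to move; the robot and the scene stay as the last step left them, time stands still between calls to the robot, and variables do not carry over. Pictures are saved under pics/ and viewed, about 12 in all and at most 16, crops included, and the job is handed in when it is done.

```bash
mkdir -p pics; python3 - <<'E'
from cell import robot
import cv2
for n in("top","side"):
    cv2.imwrite(f"pics/{n}0.png",robot.read_camera(n))
    c=robot.calibration(n);print(n,c["intrinsics"],c["dist"],c["cam_to_world"])
print(robot.observe(),robot.tip_extent)
E
```

```text
top [[570.15108872   0.         312.35627463]
 [  0.         570.15108872 233.81986883]
 [  0.           0.           1.        ]] [-0.09540374  0.          0.          0.          0.        ] [[-0.00757386  0.99448128 -0.10464043  0.32104343]
 [-0.99983733 -0.00581826  0.01707252 -0.01636971]
 [ 0.01636948  0.10475271  0.99436357  1.20265853]
 [ 0.          0.          0.          1.        ]]
side [[466.54037648   0.         320.89953939]
 [  0.         466.54037648 237.29390659]
 [  0.           0.           1.        ]] [-0.05134124  0.          0.          0.          0.        ] [[ 0.97580715  0.11884297 -0.18351227  0.29938402]
 [-0.21845015  0.49565366 -0.84059918 -0.74413757]
 [-0.00894078  0.86035097  0.50962365  0.49048584]
 [ 0.          0.          0.          1.        ]]
{'time': 0.1, 'qpos': array([-1.44003188e+00,  3.42670789e-01,  1.52492464e+00, -1.72007970e-05,
        1.27540214e+00, -1.46003437e-01]), 'qvel': array([ 0.00099454, -0.00251582, -0.00218574,  0.00014795, -0.00020104,
       -0.00168124]), 'joint_efforts': array([ 2.66244781e-03, -4.32004809e+01, -2.44694495e+01,  7.19819474e-02,
        5.25439298e-02, -4.97107430e-05]), 'tool_pos': array([ 0.14342648, -0.50468395,  0.25110413]), 'tool_rot': array([3.00729673, 1.56939132, 1.71327331]), 'contact_force': array([-0.51967704, -0.18404095,  0.38477832]), 'torque': array([-0.03132765, -0.00367948,  0.00967023]), 'opening': 0.09177210843181142} 0.025
```

View pics/top0.png

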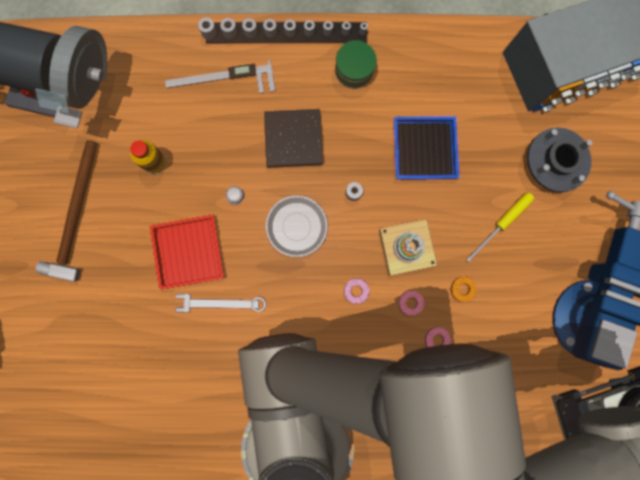

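View pics/side0.png

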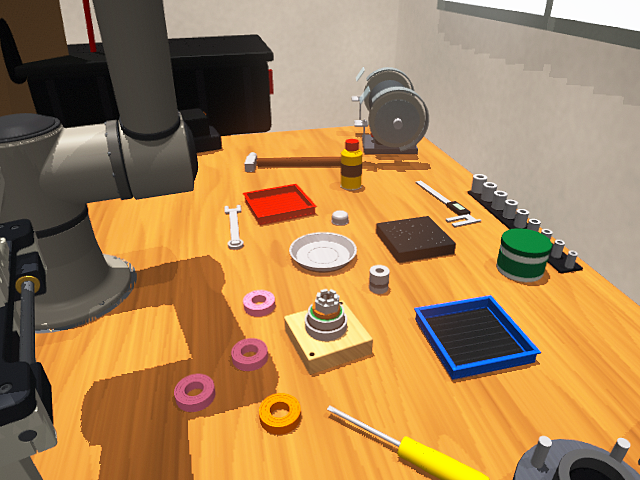

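The top view shows the pile at (410,246), dish (297,226), granite (294,138), red tray (188,252), blue tray (427,148) and can (146,155). The pink and orange rings at (357,291), (411,302), (439,339) and (463,289) are the look-alikes. The small bearing is the green-sealed one inside the pile, so I'll confirm that in crops.

```bash
cat >h.py <<'E'
from cell import robot
import cv2,numpy as np
from scipy.spatial.transform import Rotation as R
def cal(n):
    c=robot.calibration(n);return np.array(c["intrinsics"]),np.array(c["dist"]),np.array(c["cam_to_world"])
def pt(n,u,v,z):
    K,d,T=cal(n)
    p=cv2.undistortPoints(np.array([[[u,v]]],float),K,d)[0,0]
    r=T[:3,:3]@[p[0],-p[1],-1];o=T[:3,3]
    return o+r*(z-o[2])/r[2]
def px(n,P):
    K,d,T=cal(n);q=(np.array(P,float).reshape(-1,3)-T[:3,3])@T[:3,:3]*[1,-1,-1]
    return cv2.projectPoints(q,np.zeros(3),np.zeros(3),K,d)[0].reshape(-1,2)
def crop(n,img,u,v,w,s,f):
    M=np.array([[s,0,-s*(u-w/2)],[0,s,-s*(v-w/2)]],float)
    cv2.imwrite(f,cv2.warpAffine(img,M,(int(w*s),int(w*s)),flags=cv2.INTER_CUBIC))
def state(): 
    s=robot.observe();return s,np.array(s["tool_pos"]),R.from_euler("xyz",s["tool_rot"])
def go(x,y,z,yaw):
    """shift/twist in tool axes to reach TCP x,y,z, pointing down, jaw axis (z) at yaw (mod pi) in world"""
    s,p,r=state();best=None
    for k in(0,np.pi):
        a=yaw+k;zz=np.array([np.cos(a),np.sin(a),0]);xx=np.array([0,0,-1.])
        t=R.from_matrix(np.c_[xx,np.cross(zz,xx),zz]);w=(r.inv()*t).as_rotvec()
        if best is None or np.linalg.norm(w)<np.linalg.norm(best):best=w
    print("shift",r.inv().apply(np.array([x,y,z])-p).round(4),"twist",best.round(4),"pos",p.round(4),"q6",s["qpos"][5].round(2),"t",s["time"],"open",round(s["opening"],4))
E
python3 - <<'E'
from h import *
import numpy as np
t=cv2.imread("pics/top0.png");s=cv2.imread("pics/side0.png")
M=lambda i,u,v,w,k:cv2.resize(i[v-w//2:v+w//2,u-w//2:u+w//2],(k,k),interpolation=cv2.INTER_CUBIC)
cv2.imwrite("pics/c1.png",np.hstack([M(t,410,247,70,400),M(s,328,320,100,400)]))
hsv=cv2.cvtColor(t,cv2.COLOR_BGR2HSV)
for nm,u,v,z in(("dish",297,226,.018),("granite",294,138,.025),("red",188,252,.022),("blue",427,148,.022),("pile",410,246,.09),("block",408,248,.03)):print(nm,pt("top",u,v,z).round(4))
print("can",pt("top",139,148,.12),pt("side",351,142,.12))
_,p,r=state();print(r.as_matrix().round(2))
def quad(n,m):
    c=max(cv2.findContours(m.astype(np.uint8),0,2)[0],key=cv2.contourArea);b=cv2.minAreaRect(c);print(n,b);return b
h,S,V=[hsv[...,i].astype(int) for i in range(3)]
yy,xx=np.mgrid[:480,:640];W=lambda u,v,w:(abs(xx-u)<w)&(abs(yy-v)<w)
quad("red",W(188,252,50)&((h<4)|(h>174))&(S>190))
quad("blue",W(427,148,50)&(((h>105)&(h<130)&(S>120))))
quad("granite",W(294,138,42)&(V<90))
quad("block",W(408,248,40)&(S<150)&(V>120))
quad("dish",W(297,226,42)&(S<90)&(V>90))
E
```

```text
dish [ 0.4623 -0.0047  0.018 ]
granite [0.6494 0.0008 0.025 ]
red [0.4088 0.2221 0.022 ]
blue [ 0.6282 -0.283   0.022 ]
pile [ 0.4129 -0.2276  0.09  ]
block [ 0.4137 -0.2347  0.03  ]
can [0.60546665 0.30233316 0.12      ] [0.59988634 0.28502116 0.12      ]
[[-0.    0.96  0.27]
 [ 0.    0.27 -0.96]
 [-1.    0.   -0.  ]]
red ((186.0010528564453, 251.95596313476562), (62.190528869628906, 63.57292175292969), 80.04937744140625)
blue ((426.0575256347656, 147.34194946289062), (61.220115661621094, 61.37628936767578), 88.21009063720703)
granite ((293.3348693847656, 138.03167724609375), (54.79505157470703, 55.175575256347656), 87.27368927001953)
block ((407.742919921875, 246.86607360839844), (49.72404861450195, 50.050376892089844), 78.2317123413086)
dish ((296.5, 225.5), (61.0, 61.0), 90.0)
```

View pics/c1.png

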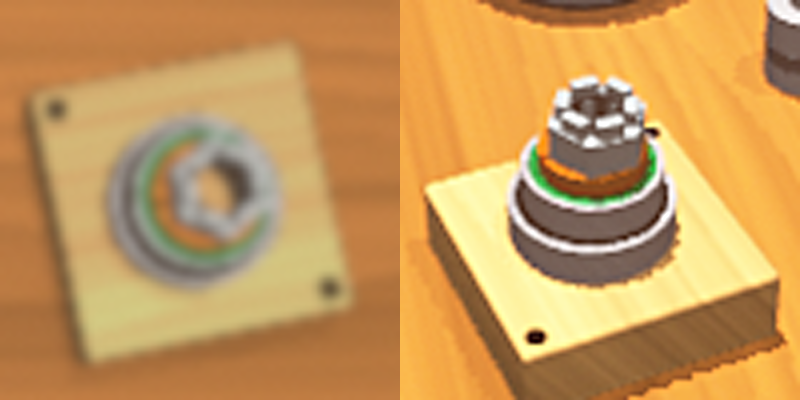

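The crops confirm it: the nut, bronze washer, green-sealed small bearing and black-sealed large bearing are stacked on the block, nut top near (412.6,244.7) top and (327.3,297) side. Next I'll get the nut's yaw with a model overlay.

```bash
python3 - <<'E'
from h import *
print(pt("top",412.6,244.7,.089),pt("side",327.3,297,.089))
s=cv2.imread("pics/side0.png");t=cv2.imread("pics/top0.png")
def M(i,u,v,w,k):
    return cv2.resize(i[v-w//2:v+w//2,u-w//2:u+w//2],(k,k),interpolation=cv2.INTER_CUBIC)
a=M(s,327,305,40,400);b=M(t,412,246,40,400)
cv2.imwrite("pics/c2.png",np.hstack([a,b]))
E
```

```text
[ 0.41550724 -0.23303146  0.089     ] [ 0.41704845 -0.24280956  0.089     ]
```

View pics/c2.png

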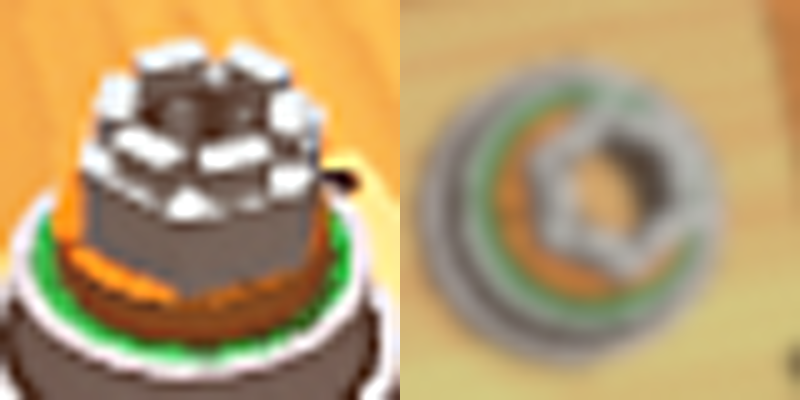

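Side crop: lower hex corners at crop (85,250), (185,297), (315,265) and upper ones at (85,160), (187,205), (318,187). Top crop: nut centre near (622,183). I'll fit the nut's pose to these.

```bash
python3 - <<'E'
from h import *
from scipy.optimize import least_squares
obs=np.array([[85,250],[185,297],[315,265],[85,160],[187,205],[318,187]])/10+[306.55,284.55]
def hexc(x,y,a,z):
    k=a+np.arange(6)*np.pi/3;return np.c_[x+.0185*np.cos(k),y+.0185*np.sin(k),np.full(6,z)]
best=None
for i in range(6):
  for sg in(1,):
    def f(p):
        A=px("side",hexc(*p,.069));B=px("side",hexc(*p,.083));j=[(i)%6,(i+1)%6,(i+2)%6]
        return np.r_[(A[j]-obs[:3]).ravel(),(B[j]-obs[3:]).ravel()]
    q=least_squares(f,[.416,-.24,0],x_scale=[.01,.01,.3])
    if best is None or q.cost<best.cost:best=q
p=best.x;print("side fit",p[:2],np.degrees(p[2])%60,best.cost,best.fun.round(1))
print("top",pt("top",391.55+22.2,225.55+18.3,.089))
s=cv2.imread("pics/side0.png");t=cv2.imread("pics/top0.png")
out=[]
for n,im,u,v in(("side",s,327,305),("top",t,412,246)):
    a=cv2.resize(im[v-20:v+20,u-20:u+20],(400,400),interpolation=cv2.INTER_CUBIC)
    th=np.linspace(0,6.28,40)
    for pts,c in((hexc(*p,.069),(0,0,255)),(hexc(*p,.083),(0,255,255)),(np.c_[p[0]+.0145*np.cos(th),p[1]+.0145*np.sin(th),th*0+.089],(255,0,0)),(np.c_[p[0]+.031*np.cos(th),p[1]+.031*np.sin(th),th*0+.046],(255,0,255))):
        w=((px(n,pts)-[u-20.45,v-20.45])*10).astype(int);cv2.polylines(a,[w],True,c,1)
    out.append(a)
cv2.imwrite("pics/c3.png",np.hstack(out))
# tool check: can project
E
```

```text
side fit [ 0.41858052 -0.23732275] 7.802517748024442 1.3164173188061807 [ 0.2 -0.9  0.4 -0.2 -0.3 -0.1  0.   0.3  0.1  1.1 -0.5 -0.2]
top [ 0.41717403 -0.23536324  0.089     ]
```

View pics/c3.png

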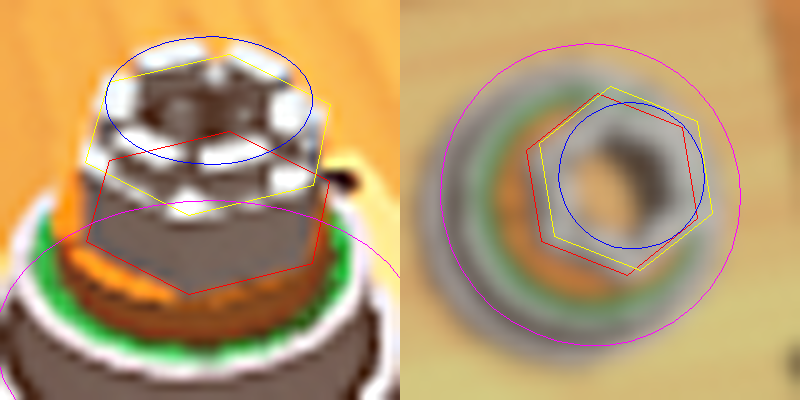

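The fit agrees in both views to 2 mm: nut at (0.418,-0.2365), flats square to -82°. I'll approach above it.

```bash
python3 - <<'E'
from h import *
for n,u,v,z in(("dish",296.5,225.5,.018),("granite",293.3,138,.025),("red",187,252,.022),("blue",426.3,147.6,.022)):print(n,pt("top",u,v,z).round(4))
go(.418,-.2365,.15,np.radians(-82.2))
E
```

```text
dish [ 0.4634 -0.0037  0.018 ]
granite [0.6494 0.0023 0.025 ]
red [0.4088 0.2242 0.022 ]
blue [ 0.6291 -0.2815  0.022 ]
shift [ 0.1014  0.3374 -0.1828] twist [ 1.406e-01 -1.400e-03 -1.000e-04] pos [ 0.1434 -0.5047  0.2511] q6 -0.15 t 0.1 open 0.0918
```

```bash
python3 -m creep '[{"translation":[0.03,0.337,-0.183],"twist":[0.14,0,0],"hand":60},{"translation":[0.03,0.337,-0.183],"twist":[0.14,0,0],"hand":60},{"translation":[0.05,0.337,-0.183],"twist":[0.14,0,0],"hand":60},{"translation":[0.05,0.337,-0.183],"twist":[0.14,0,0],"hand":60},{"translation":[0.05,0.337,-0.183],"twist":[0.14,0,0],"hand":60}]' 25; python3 - <<'E'
from h import *
go(.418,-.2365,.15,np.radians(-82.2))
E
```

```text
time: 0.6
tool_pos: [0.3215, -0.3299, 0.2213]
tool_rot: [-3.125, 1.569, 1.723]
contact_force: [0.4, -0.7, -0.6]
opening: 0.0575
shift [ 0.0715  0.1083 -0.0793] twist [ 0.0001 -0.0016  0.    ] pos [ 0.3215 -0.3299  0.2213] q6 0.47 t 0.6 open 0.0575
```

```bash
python3 -m creep '[{"translation":[0.03,0.108,-0.079],"twist":[0,0,0],"hand":60},{"translation":[0.05,0.108,-0.079],"twist":[0,0,0],"hand":60},{"translation":[0.0715,0.108,-0.079],"twist":[0,0,0],"hand":60},{"translation":[0.0715,0.108,-0.079],"twist":[0,0,0],"hand":60},{"translation":[0.0715,0.108,-0.079],"twist":[0,0,0],"hand":60}]' 25; python3 - <<'E'
from h import *
go(.418,-.2365,.097,np.radians(-82.2))
E
```

```text
time: 1.1
tool_pos: [0.4176, -0.2356, 0.1487]
tool_rot: [-2.566, 1.566, 2.285]
contact_force: [-0.7, 0.3, 1.0]
opening: 0.0549
shift [0.0517 0.0004 0.0011] twist [ 0.0028 -0.0038  0.0025] pos [ 0.4176 -0.2356  0.1487] q6 0.76 t 1.1 open 0.0549
```

```bash
python3 -m creep '[{"translation":[0.025,0,0.001],"twist":[0,0,0],"hand":60},{"translation":[0.045,0,0.001],"twist":[0,0,0],"hand":60},{"translation":[0.0515,0,0.001],"twist":[0,-0.003,0],"hand":60},{"translation":[0.0515,0,0.001],"twist":[0,-0.003,0],"hand":60}]' 25; python3 - <<'E'
from h import *
go(.418,-.2365,.097,np.radians(-82.2))
s=robot.read_camera("side");cv2.imwrite("pics/c4.png",cv2.resize(s[235:365,255:400],(725,595),interpolation=cv2.INTER_CUBIC)[:595])
E
```

```text
time: 1.5
tool_pos: [0.4171, -0.2373, 0.0974]
tool_rot: [-1.86, 1.568, 2.99]
contact_force: [0.4, 0.1, 0.1]
opening: 0.0549
shift [ 0.0004  0.001  -0.0007] twist [ 0.0013 -0.0008  0.0028] pos [ 0.4171 -0.2373  0.0974] q6 0.76 t 1.5 open 0.0549
```

View pics/c4.png

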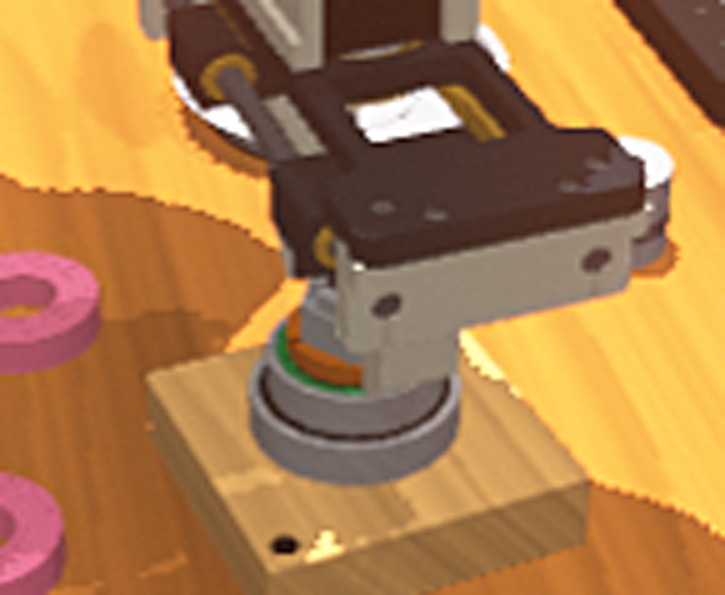

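The near finger (365–455, 390) stands in front of the nut with the sideways offset the viewing angle should give, and the tips clear the washer. Closing.

```bash
python3 -m creep '[{"translation":[0,0.001,0],"twist":[0,0,0],"hand":30},{"translation":[0,0.001,0],"twist":[0,0,0],"hand":20},{"translation":[0,0.001,0],"twist":[0,0,0],"hand":20},{"translation":[0,0.001,0],"twist":[0,0,0],"hand":20},{"translation":[0,0.001,0],"twist":[0,0,0],"hand":20}]' 25; python3 -m creep '[{"translation":[-0.015,0,0],"twist":[0,0,0],"hand":20},{"translation":[-0.03,0,0],"twist":[0,0,0],"hand":20},{"translation":[-0.06,0,0],"twist":[0,0,0],"hand":20},{"translation":[-0.06,0,0],"twist":[0,0,0],"hand":20}]'; python3 - <<'E'
from h import *
go(.4634,-.0037,.150,np.radians(-82.2))
go(.4634,-.0037,.150,np.radians(-30))
E
```

```text
time: 2.05
tool_pos: [0.4187, -0.2373, 0.0986]
tool_rot: [-1.242, 1.569, -2.675]
contact_force: [-1.0, 2.3, 4.7]
opening: 0.0314
time: 2.45
tool_pos: [0.4203, -0.2385, 0.1616]
tool_rot: [0.515, 1.565, -0.917]
contact_force: [0.3, -0.2, -1.5]
opening: 0.0318
shift [ 0.0106  0.075  -0.2267] twist [ 0.002   0.0052 -0.0029] pos [ 0.4203 -0.2385  0.1616] q6 0.76 t 2.45 open 0.0318
shift [ 0.0106  0.075  -0.2267] twist [-9.091e-01  6.200e-03 -4.000e-04] pos [ 0.4203 -0.2385  0.1616] q6 0.76 t 2.45 open 0.0318
```

```bash
python3 -m creep '[{"translation":[0.01,0.075,-0.227],"twist":[0,0,0],"hand":20},{"translation":[0.01,0.075,-0.227],"twist":[0,0,0],"hand":20},{"translation":[0.01,0.075,-0.227],"twist":[0,0,0],"hand":20},{"translation":[0.01,0.075,-0.227],"twist":[0,0,0],"hand":20},{"translation":[0.01,0.075,-0.227],"twist":[0,0.005,0],"hand":20}]'; python3 - <<'E'
from h import *
go(.4634,-.0037,.036,np.radians(-82.2))
t=robot.read_camera("top");s=robot.read_camera("side")
a=cv2.resize(t[200:280,368:448],(400,400),interpolation=cv2.INTER_CUBIC);b=cv2.resize(s[180:340,250:410],(400,400),interpolation=cv2.INTER_CUBIC)
cv2.imwrite("pics/c5.png",np.hstack([a,b]))
E
```

```text
time: 2.95
tool_pos: [0.463, -0.0007, 0.1499]
tool_rot: [1.752, 1.569, 0.321]
contact_force: [0.4, -0.5, -0.5]
opening: 0.0318
shift [ 0.1139 -0.0002  0.0031] twist [ 0.0031 -0.0004 -0.002 ] pos [ 0.463  -0.0007  0.1499] q6 1.26 t 2.95 open 0.0318
```

View pics/c5.png

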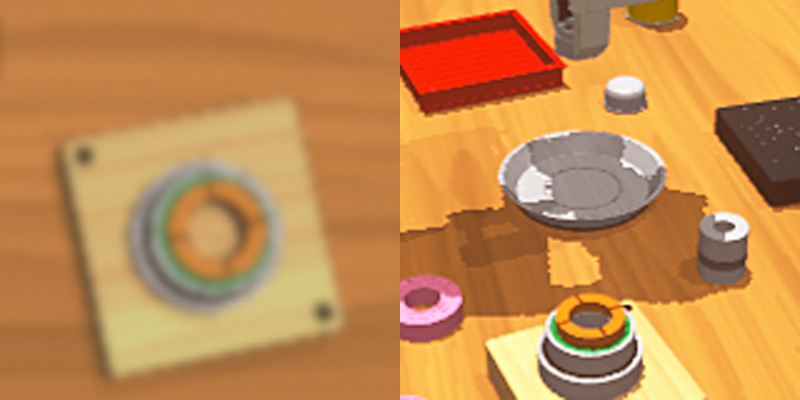

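The nut is held at 31.8 mm. The pile is intact, with the washer uncovered at about top (410.7,245.7) and side (326.1,306.9). Lowering the nut into the dish.

```bash
python3 -m creep '[{"translation":[0.045,0,0.003],"twist":[0,0,0],"hand":20},{"translation":[0.09,0,0.003],"twist":[0,0,0],"hand":20},{"translation":[0.11,0,0.003],"twist":[0,0,0],"hand":20},{"translation":[0.1135,0,0.003],"twist":[0,0,0],"hand":20},{"translation":[0.1135,0,0.003],"twist":[0,0,0],"hand":20}]'; python3 - <<'E'
from h import *
go(.4634,-.0037,.0335,np.radians(-82.2))
print(pt("top",410.7,245.7,.069),pt("side",326.1,306.9,.069))
E
```

```text
time: 3.55
tool_pos: [0.4636, -0.0026, 0.0359]
tool_rot: [2.572, 1.569, 1.144]
contact_force: [0.0, -0.0, -1.5]
opening: 0.0316
shift [ 0.0024 -0.0004  0.0011] twist [ 0.0067 -0.0014 -0.0009] pos [ 0.4636 -0.0026  0.0359] q6 1.25 t 3.55 open 0.0316
[ 0.41521625 -0.23302433  0.069     ] [ 0.41604327 -0.23951209  0.069     ]
```

```bash
python3 -m creep '[{"translation":[0.0015,0,0],"twist":[0,0,0],"hand":20},{"translation":[0.0022,0,0],"twist":[0,0,0],"hand":20},{"translation":[0.0024,0,0],"twist":[0,0,0],"hand":20}]'; python3 -m creep '[{"translation":[0,0,0],"twist":[0,0,0],"hand":50},{"translation":[0,0,0],"twist":[0,0,0],"hand":60},{"translation":[0,0,0],"twist":[0,0,0],"hand":65},{"translation":[-0.01,0,0],"twist":[0,0,0],"hand":65},{"translation":[-0.05,0,0],"twist":[0,0,0],"hand":65}]';python3 - <<'E'
from h import *
go(.4155,-.2363,.14,np.radians(-82.2))
E
```

```text
time: 3.85
tool_pos: [0.4642, -0.0028, 0.0343]
tool_rot: [1.88, 1.568, 0.452]
contact_force: [-0.9, -0.3, -0.3]
opening: 0.0316
time: 4.35
tool_pos: [0.4618, -0.0025, 0.0827]
tool_rot: [-2.179, 1.565, 2.676]
contact_force: [0.4, -1.0, 0.2]
opening: 0.0593
shift [-0.0577 -0.0793  0.2246] twist [ 0.0065 -0.0031  0.0045] pos [ 0.4618 -0.0025  0.0827] q6 1.25 t 4.35 open 0.0593
```

```bash
python3 -m creep '[{"translation":[-0.06,0,0],"twist":[0,0,0],"hand":65},{"translation":[-0.058,-0.079,0.224],"twist":[0.006,0,0],"hand":65},{"translation":[-0.058,-0.079,0.224],"twist":[0.006,0,0],"hand":65},{"translation":[-0.058,-0.079,0.224],"twist":[0.006,0,0],"hand":65},{"translation":[-0.058,-0.079,0.224],"twist":[0.006,0,0],"hand":65}]'; python3 - <<'E'
from h import *
go(.4155,-.2363,.088,np.radians(-82.2))
t=robot.read_camera("top");s=robot.read_camera("side")
a=cv2.resize(t[186:266,257:337],(400,400),interpolation=cv2.INTER_CUBIC);b=cv2.resize(s[205:305,270:370],(400,400),interpolation=cv2.INTER_CUBIC)
cv2.imwrite("pics/c6.png",np.hstack([a,b]))
E
```

```text
time: 4.85
tool_pos: [0.4226, -0.2004, 0.1404]
tool_rot: [-2.147, 1.567, 2.702]
contact_force: [1.0, -0.8, -0.6]
opening: 0.0597
shift [ 0.0524 -0.0118  0.0347] twist [ 0.0012 -0.0023  0.0035] pos [ 0.4226 -0.2004  0.1404] q6 0.83 t 4.85 open 0.0597
```

View pics/c6.png

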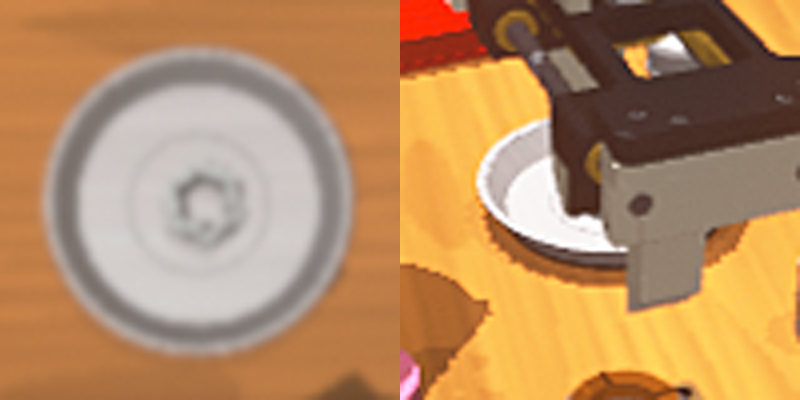

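The nut is in the dish at crop (205,205) with the dish centre at (198,200), so about 3 mm off centre. Now the washer.

```bash
python3 -m creep '[{"translation":[0,-0.012,0.035],"twist":[0,0,0],"hand":65},{"translation":[0.03,-0.012,0.035],"twist":[0,0,0],"hand":65},{"translation":[0.048,-0.012,0.035],"twist":[0,-0.002,0.003],"hand":65},{"translation":[0.0515,-0.012,0.035],"twist":[0,-0.002,0.003],"hand":65},{"translation":[0.0515,-0.012,0.035],"twist":[0,-0.002,0.003],"hand":65}]'; python3 - <<'E'
from h import *
go(.4155,-.2363,.0875,np.radians(-82.2))
E
```

```text
time: 5.45
tool_pos: [0.4151, -0.2398, 0.0892]
tool_rot: [-0.312, 1.569, -1.752]
contact_force: [0.4, 0.4, 1.1]
opening: 0.0596
shift [ 0.0017  0.0008 -0.0034] twist [-0.0052  0.0013  0.0004] pos [ 0.4151 -0.2398  0.0892] q6 0.76 t 5.45 open 0.0596
```

```bash
python3 -m creep '[{"translation":[0.0015,0.001,-0.003],"twist":[0,0,0],"hand":65},{"translation":[0.0015,0.001,-0.003],"twist":[0,0,0],"hand":45},{"translation":[0.0015,0.001,-0.003],"twist":[0,0,0],"hand":30},{"translation":[0.0015,0.001,-0.003],"twist":[0,0,0],"hand":30},{"translation":[0.0015,0.001,-0.003],"twist":[0,0,0],"hand":30}]' 20; python3 -m creep '[{"translation":[0,0,0],"twist":[0,0,0],"hand":30},{"translation":[0,0,0],"twist":[0,0,0],"hand":30}]'; python3 - <<'E'
from h import *
go(.6494,.0023,.15,np.radians(-82.2))
E
```

```text
time: 5.95
tool_pos: [0.4159, -0.2366, 0.0881]
tool_rot: [0.083, 1.569, -1.357]
contact_force: [0.4, 0.8, 4.4]
opening: 0.0392
time: 6.15
tool_pos: [0.416, -0.2367, 0.0881]
tool_rot: [0.113, 1.569, -1.327]
contact_force: [-0.2, 0.2, 1.6]
opening: 0.0387
shift [-0.0622  0.2627 -0.2064] twist [-0.0052  0.0017 -0.0002] pos [ 0.416  -0.2367  0.0881] q6 0.76 t 6.15 open 0.0387
```

```bash
python3 -m creep '[{"translation":[-0.01,0,0],"twist":[0,0,0],"hand":30},{"translation":[-0.03,0,0],"twist":[0,0,0],"hand":30},{"translation":[-0.06,0,0],"twist":[0,0,0],"hand":30},{"translation":[-0.06,0,0],"twist":[0,0,0],"hand":30}]'; python3 - <<'E'
from h import *
go(.6494,.0023,.14,np.radians(-82.2))
t=robot.read_camera("top");s=robot.read_camera("side")
b=cv2.resize(s[180:380,250:450],(600,600),interpolation=cv2.INTER_CUBIC)
cv2.imwrite("pics/c7.png",b)
E
```

```text
time: 6.55
tool_pos: [0.4176, -0.238, 0.1519]
tool_rot: [0.635, 1.562, -0.805]
contact_force: [-0.6, -0.6, -0.3]
opening: 0.0385
shift [ 0.0118  0.2611 -0.2081] twist [-0.0053  0.007  -0.0052] pos [ 0.4176 -0.238   0.1519] q6 0.76 t 6.55 open 0.0385
```

View pics/c7.png

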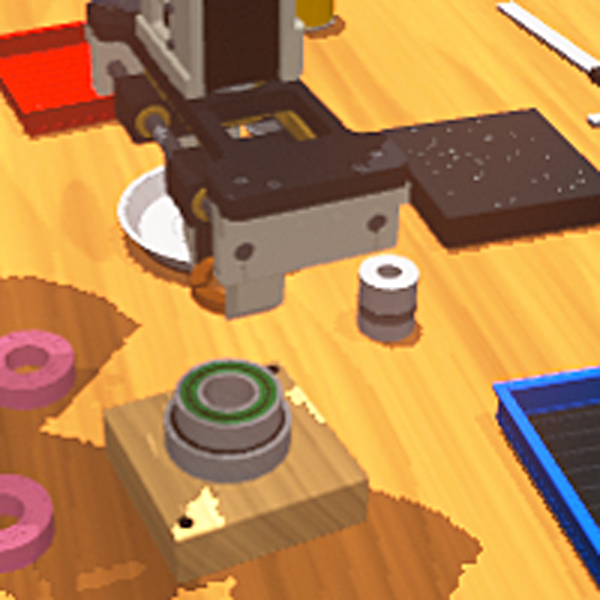

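The washer is held level at the tips, and the small bearing is uncovered at side (325.7,310.7).

```bash
python3 -m creep '[{"translation":[0,0.261,-0.208],"twist":[0,0,0],"hand":30},{"translation":[0,0.261,-0.208],"twist":[0,0,0],"hand":30},{"translation":[0,0.261,-0.208],"twist":[0,0,0],"hand":30},{"translation":[0,0.261,-0.208],"twist":[0,0,0],"hand":30},{"translation":[0,0.261,-0.208],"twist":[0,0,0],"hand":30}]'; python3 - <<'E'
from h import *
go(.6494,.0023,.06,np.radians(-82.2))
t=robot.read_camera("top")
a=cv2.resize(t[206:286,368:448],(600,600),interpolation=cv2.INTER_CUBIC)
cv2.imwrite("pics/c8.png",a)
E
```

```text
time: 7.15
tool_pos: [0.59, -0.055, 0.1471]
tool_rot: [-0.395, 1.568, -1.835]
contact_force: [0.8, 0.2, -0.5]
opening: 0.0389
shift [ 0.0869  0.0664 -0.0493] twist [-0.0054  0.0024  0.001 ] pos [ 0.59   -0.055   0.1471] q6 1.22 t 7.15 open 0.0389
```

View pics/c8.png

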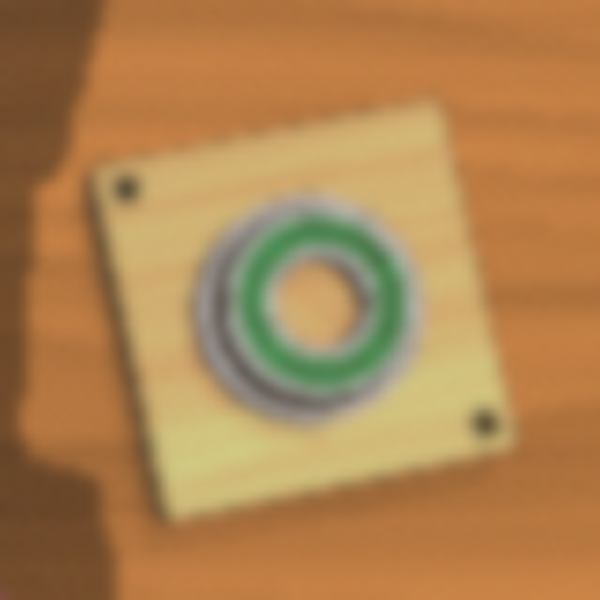

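Small bearing at (410.4,245.5) and large bearing at (408.4,247.0) in the top view. I'll finish carrying the washer over.

```bash
python3 -m creep '[{"translation":[0,0.066,-0.049],"twist":[0,0,0],"hand":30},{"translation":[0.03,0.066,-0.049],"twist":[0,0,0],"hand":30},{"translation":[0.07,0.066,-0.049],"twist":[-0.005,0.002,0],"hand":30},{"translation":[0.087,0.066,-0.049],"twist":[-0.005,0.002,0],"hand":30},{"translation":[0.087,0.066,-0.049],"twist":[-0.005,0.002,0],"hand":30}]'; python3 - <<'E'
from h import *
go(.6494,.0023,.0523,np.radians(-82.2))
print(pt("top",410.35,245.5,.061),pt("side",325.7,310.7,.061),pt("top",408.4,247,.046))
E
```

```text
time: 7.7
tool_pos: [0.6508, 0.0085, 0.0555]
tool_rot: [-2.222, 1.565, 2.63]
contact_force: [-0.2, -0.2, -0.7]
opening: 0.0391
shift [ 0.0031 -0.0022  0.0059] twist [ 0.0035 -0.0038  0.005 ] pos [0.6508 0.0085 0.0555] q6 1.32 t 7.7 open 0.0391
[ 0.41629122 -0.23384991  0.061     ] [ 0.41575997 -0.23810482  0.061     ] [ 0.41449028 -0.23260527  0.046     ]
```

```bash
python3 -m creep '[{"translation":[0.0005,-0.002,0.006],"twist":[0,-0.004,0.005],"hand":30},{"translation":[0.002,-0.002,0.006],"twist":[0,-0.004,0.005],"hand":30},{"translation":[0.003,-0.002,0.006],"twist":[0,-0.004,0.005],"hand":30},{"translation":[0.003,-0.002,0.006],"twist":[0,-0.004,0.005],"hand":30}]'; python3 - <<'E'
from h import *
go(.6494,.0023,.0521,np.radians(-82.2))
E
```

```text
time: 8.1
tool_pos: [0.65, 0.0019, 0.0535]
tool_rot: [1.247, 1.569, -0.185]
contact_force: [-0.0, -0.2, -0.0]
opening: 0.0392
shift [ 0.0014 -0.0006 -0.0005] twist [ 0.003   0.0006 -0.0017] pos [0.65   0.0019 0.0535] q6 1.32 t 8.1 open 0.0392
```

```bash
python3 -m creep '[{"translation":[0.0015,0,0],"twist":[0,0,0],"hand":30},{"translation":[0.002,0,0],"twist":[0,0,0],"hand":30},{"translation":[0.002,0,0],"twist":[0,0,0],"hand":30}]'; python3 -m creep '[{"translation":[0,0,0],"twist":[0,0,0],"hand":50},{"translation":[0,0,0],"twist":[0,0,0],"hand":60},{"translation":[0,0,0],"twist":[0,0,0],"hand":75},{"translation":[-0.01,0,0],"twist":[0,0,0],"hand":75},{"translation":[-0.05,0,0],"twist":[0,0,0],"hand":75}]';python3 - <<'E'
from h import *
go(.416,-.236,.14,np.radians(-82.2))
E
```

```text
time: 8.4
tool_pos: [0.6504, 0.0018, 0.0521]
tool_rot: [1.23, 1.568, -0.201]
contact_force: [-0.6, 0.0, 2.7]
opening: 0.0392
time: 8.9
tool_pos: [0.6475, 0.0021, 0.0987]
tool_rot: [-1.783, 1.564, 3.069]
contact_force: [0.6, 0.5, 0.3]
opening: 0.0684
shift [-0.04   -0.2626  0.2036] twist [ 0.0029 -0.0013  0.0063] pos [0.6475 0.0021 0.0987] q6 1.32 t 8.9 open 0.0684
```

```bash
python3 -m creep '[{"translation":[-0.04,-0.263,0.204],"twist":[0,0,0.006],"hand":75},{"translation":[-0.04,-0.263,0.204],"twist":[0,0,0.006],"hand":75},{"translation":[-0.04,-0.263,0.204],"twist":[0,0,0.006],"hand":75},{"translation":[-0.04,-0.263,0.204],"twist":[0,0,0.006],"hand":75},{"translation":[-0.04,-0.263,0.204],"twist":[0,0,0.006],"hand":75}]'; python3 - <<'E'
from h import *
go(.416,-.236,.12,np.radians(-82.2))
E
```

```text
time: 9.4
tool_pos: [0.4747, -0.1763, 0.1314]
tool_rot: [2.195, 1.57, 0.763]
contact_force: [0.5, -1.0, -0.4]
opening: 0.0686
shift [ 0.0113 -0.0664  0.051 ] twist [ 0.0033 -0.0005 -0.0007] pos [ 0.4747 -0.1763  0.1314] q6 0.92 t 9.4 open 0.0686
```

```bash
python3 -m creep '[{"translation":[0,-0.0664,0.051],"twist":[0,0,0],"hand":75},{"translation":[0,-0.0664,0.051],"twist":[0,0,0],"hand":75},{"translation":[0.02,-0.0664,0.051],"twist":[0,0,0],"hand":75},{"translation":[0.03,-0.0664,0.051],"twist":[0,0,0],"hand":75},{"translation":[0.03,-0.0664,0.051],"twist":[0,0,0],"hand":75}]'; python3 - <<'E'
from h import *
go(.416,-.236,.074,np.radians(-82.2))
E
```

```text
time: 9.9
tool_pos: [0.4156, -0.2354, 0.1005]
tool_rot: [-2.794, 1.568, 2.058]
contact_force: [-0.0, -0.1, -0.6]
opening: 0.0688
shift [0.0265 0.0003 0.0008] twist [ 0.0034 -0.0024  0.0009] pos [ 0.4156 -0.2354  0.1005] q6 0.75 t 9.9 open 0.0688
```

```bash
python3 -m creep '[{"translation":[0.015,0,0.001],"twist":[0,-0.002,0],"hand":75},{"translation":[0.0255,0,0.001],"twist":[0,-0.002,0],"hand":75},{"translation":[0.0265,0,0.001],"twist":[0,-0.002,0],"hand":75},{"translation":[0.0265,0,0.001],"twist":[0,-0.002,0],"hand":60},{"translation":[0.0265,0,0.001],"twist":[0,-0.002,0],"hand":45}]' 25;  python3 -m creep '[{"translation":[0,0,0],"twist":[0,0,0],"hand":45},{"translation":[0,0,0],"twist":[0,0,0],"hand":45},{"translation":[0,0,0],"twist":[0,0,0],"hand":45}]'; python3 - <<'E'
from h import *
go(.416,-.236,.074,np.radians(-82.2))
E
```

```text
time: 10.4
tool_pos: [0.4161, -0.2362, 0.0745]
tool_rot: [-1.527, 1.57, -2.958]
contact_force: [0.2, 1.1, 0.2]
opening: 0.0571
time: 10.7
tool_pos: [0.4162, -0.2363, 0.0747]
tool_rot: [-0.152, 1.57, -1.582]
contact_force: [0.2, -0.2, -0.6]
opening: 0.051
shift [ 0.0007 -0.0002 -0.0003] twist [0.0039 0.0003 0.    ] pos [ 0.4162 -0.2363  0.0747] q6 0.75 t 10.7 open 0.051
```

```bash
python3 -m creep '[{"translation":[-0.01,0,0],"twist":[0,0,0],"hand":45},{"translation":[-0.03,0,0],"twist":[0,0,0],"hand":45},{"translation":[-0.07,0,0],"twist":[0,0,0],"hand":45},{"translation":[-0.07,0,0],"twist":[0,0,0],"hand":45}]'; python3 - <<'E'
from h import *
go(.4088,.2242,.14,np.radians(-82.2))
s=robot.read_camera("side")
b=cv2.resize(s[200:360,250:410],(560,560),interpolation=cv2.INTER_CUBIC)
cv2.imwrite("pics/c9.png",b)
E
```

```text
time: 11.1
tool_pos: [0.4184, -0.238, 0.1496]
tool_rot: [0.732, 1.561, -0.699]
contact_force: [0.7, -0.9, -1.1]
opening: 0.0512
shift [ 0.0067  0.0549 -0.4591] twist [ 0.0039  0.0071 -0.0064] pos [ 0.4184 -0.238   0.1496] q6 0.75 t 11.1 open 0.0512
```

View pics/c9.png

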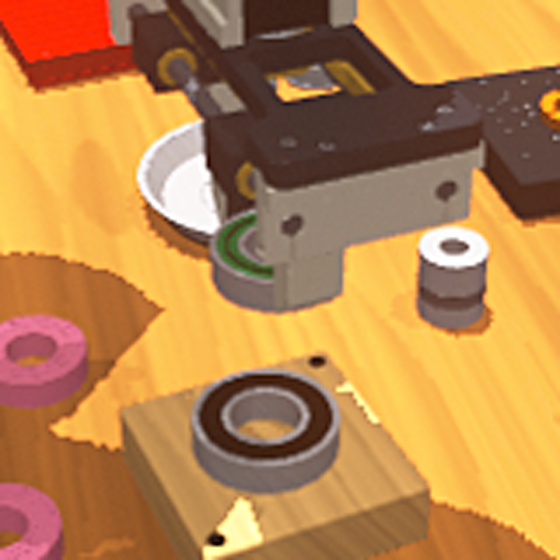

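The small bearing is held level. The large one is uncovered, at side (325.4,318.3).

```bash
python3 -m creep '[{"translation":[0,0.055,-0.459],"twist":[0,0.005,-0.005],"hand":45},{"translation":[0,0.055,-0.459],"twist":[0,0.005,-0.005],"hand":45},{"translation":[0,0.055,-0.459],"twist":[0,0.005,-0.005],"hand":45},{"translation":[0,0.055,-0.459],"twist":[0,0.005,-0.005],"hand":45},{"translation":[0,0.055,-0.459],"twist":[0,0.005,-0.005],"hand":45}]'; python3 - <<'E'
from h import *
go(.4088,.2242,.11,np.radians(-82.2))
print(pt("side",325.4,318.3,.046))
E
```

```text
time: 11.65
tool_pos: [0.4106, 0.0155, 0.1445]
tool_rot: [-1.867, 1.569, 2.985]
contact_force: [0.8, -0.0, -1.6]
opening: 0.0512
shift [ 0.0346  0.0272 -0.2069] twist [ 0.0031 -0.0007  0.0022] pos [0.4106 0.0155 0.1445] q6 1.28 t 11.65 open 0.0512
[ 0.41552197 -0.23697847  0.046     ]
```

```bash
python3 -m creep '[{"translation":[0,0.027,-0.207],"twist":[0,0,0],"hand":45},{"translation":[0,0.027,-0.207],"twist":[0,0,0],"hand":45},{"translation":[0,0.027,-0.207],"twist":[0,0,0],"hand":45},{"translation":[0.03,0.027,-0.207],"twist":[0.003,0,0],"hand":45},{"translation":[0.035,0.027,-0.207],"twist":[0.003,0,0],"hand":45}]'; python3 - <<'E'
from h import *
go(.4088,.2242,.0345,np.radians(-82.2))
E
```

```text
time: 12.15
tool_pos: [0.4073, 0.2275, 0.1081]
tool_rot: [-1.889, 1.567, 2.963]
contact_force: [0.4, 0.2, -1.6]
opening: 0.0512
shift [0.0736 0.0013 0.0036] twist [ 0.0034 -0.0011  0.0033] pos [0.4073 0.2275 0.1081] q6 1.77 t 12.15 open 0.0512
```

```bash
python3 -m creep '[{"translation":[0.03,0.001,0.0035],"twist":[0.003,0,0.003],"hand":45},{"translation":[0.06,0.001,0.0035],"twist":[0.003,-0.001,0.003],"hand":45},{"translation":[0.072,0.001,0.0035],"twist":[0.003,-0.001,0.003],"hand":45},{"translation":[0.0736,0.001,0.0035],"twist":[0.003,-0.001,0.003],"hand":45},{"translation":[0.0736,0.001,0.0035],"twist":[0.003,-0.001,0.003],"hand":45}]'; python3 - <<'E'
from h import *
go(.4088,.2242,.0325,np.radians(-82.2))
E
```

```text
time: 12.65
tool_pos: [0.4081, 0.224, 0.0341]
tool_rot: [-1.424, 1.569, -2.858]
contact_force: [-0.2, -0.4, -1.8]
opening: 0.051
shift [ 0.0016  0.0007 -0.0001] twist [0.0003 0.0003 0.0017] pos [0.4081 0.224  0.0341] q6 1.77 t 12.65 open 0.051
```

```bash
python3 -m creep '[{"translation":[0.0012,0,0],"twist":[0,0,0],"hand":45},{"translation":[0.0018,0,0],"twist":[0,0,0],"hand":45},{"translation":[0.002,0,0],"twist":[0,0,0],"hand":45}]'; python3 -m creep '[{"translation":[0,0,0],"twist":[0,0,0],"hand":60},{"translation":[0,0,0],"twist":[0,0,0],"hand":68},{"translation":[0,0,0],"twist":[0,0,0],"hand":68},{"translation":[-0.01,0,0],"twist":[0,0,0],"hand":68},{"translation":[-0.05,0,0],"twist":[0,0,0],"hand":68}]';python3 - <<'E'
from h import *
go(.415,-.235,.13,np.radians(-82.2))
E
```

```text
time: 12.95
tool_pos: [0.4084, 0.224, 0.0326]
tool_rot: [-1.472, 1.57, -2.906]
contact_force: [0.1, -1.1, -1.3]
opening: 0.0512
time: 13.45
tool_pos: [0.4063, 0.2232, 0.081]
tool_rot: [-1.379, 1.563, -2.813]
contact_force: [0.8, 0.3, 0.0]
opening: 0.062
shift [-0.0479 -0.054   0.4552] twist [0.0001 0.0015 0.008 ] pos [0.4063 0.2232 0.081 ] q6 1.77 t 13.45 open 0.062
```

```bash
python3 -m creep '[{"translation":[-0.05,-0.01,0.04],"twist":[0,0,0.006],"hand":68},{"translation":[-0.05,-0.054,0.455],"twist":[0,0,0.006],"hand":85},{"translation":[-0.05,-0.054,0.455],"twist":[0,0,0.006],"hand":85},{"translation":[-0.05,-0.054,0.455],"twist":[0,0,0.006],"hand":85},{"translation":[-0.05,-0.054,0.455],"twist":[0,0,0.006],"hand":85}]'; python3 - <<'E'
from h import *
go(.415,-.235,.12,np.radians(-82.2))
E
```

```text
time: 13.95
tool_pos: [0.4088, -0.01, 0.1269]
tool_rot: [-0.215, 1.569, -1.649]
contact_force: [1.6, 0.0, 0.2]
opening: 0.0778
shift [ 0.0074 -0.0245  0.2237] twist [0.0007 0.002  0.0004] pos [ 0.4088 -0.01    0.1269] q6 1.22 t 13.95 open 0.0778
```

```bash
python3 -m creep '[{"translation":[0,-0.0245,0.224],"twist":[0,0,0],"hand":87},{"translation":[0,-0.0245,0.224],"twist":[0,0,0],"hand":87},{"translation":[0,-0.0245,0.224],"twist":[0,0,0],"hand":87},{"translation":[0.007,-0.0245,0.224],"twist":[0,0,0],"hand":87},{"translation":[0.007,-0.0245,0.224],"twist":[0,0,0],"hand":87}]'; python3 - <<'E'
from h import *
go(.415,-.235,.0585,np.radians(-82.2))
E
```

```text
time: 14.45
tool_pos: [0.4151, -0.2392, 0.1212]
tool_rot: [0.247, 1.567, -1.19]
contact_force: [0.5, 1.3, 0.8]
opening: 0.0795
shift [ 0.0627  0.0004 -0.0044] twist [-0.002   0.0042 -0.001 ] pos [ 0.4151 -0.2392  0.1212] q6 0.76 t 14.45 open 0.0795
```

Tips to go to 33.5 mm, 3.5 mm above the block, with 8 mm of room on each side.

```bash
python3 -m creep '[{"translation":[0.01,0,-0.0042],"twist":[-0.002,0.004,0],"hand":87},{"translation":[0.04,0,-0.0042],"twist":[-0.002,0.004,0],"hand":87},{"translation":[0.06,0,-0.0042],"twist":[-0.002,0.004,0],"hand":87},{"translation":[0.0627,0,-0.0042],"twist":[-0.002,0.004,0],"hand":87},{"translation":[0.0627,0,-0.0042],"twist":[-0.002,0.004,0],"hand":75}]' 30;  python3 -m creep '[{"translation":[0,0,0],"twist":[0,0,0],"hand":56},{"translation":[0,0,0],"twist":[0,0,0],"hand":56},{"translation":[0,0,0],"twist":[0,0,0],"hand":56},{"translation":[0,0,0],"twist":[0,0,0],"hand":56},{"translation":[0,0,0],"twist":[0,0,0],"hand":56}]'; python3 - <<'E'
from h import *
go(.415,-.235,.0585,np.radians(-82.2))
E
```

```text
time: 14.95
tool_pos: [0.4145, -0.2344, 0.0586]
tool_rot: [2.863, 1.57, 1.429]
contact_force: [0.0, -0.6, 0.0]
opening: 0.0754
time: 15.45
tool_pos: [0.415, -0.2342, 0.0597]
tool_rot: [1.639, 1.569, 0.206]
contact_force: [-0.1, 3.8, 6.9]
opening: 0.0611
shift [ 0.0012 -0.0001  0.0007] twist [ 0.0009 -0.0001 -0.0016] pos [ 0.415  -0.2342  0.0597] q6 0.76 t 15.45 open 0.0611
```

```bash
python3 -m creep '[{"translation":[-0.01,0,0],"twist":[0,0,0],"hand":56},{"translation":[-0.03,0,0],"twist":[0,0,0],"hand":56},{"translation":[-0.07,0,0],"twist":[0,0,0],"hand":56},{"translation":[-0.07,0,0],"twist":[0,0,0],"hand":56}]'; python3 - <<'E'
from h import *
go(.6291,-.2815,.12,np.radians(-87))
s=robot.read_camera("side")
b=cv2.resize(s[120:420,240:540],(600,600),interpolation=cv2.INTER_CUBIC)
cv2.imwrite("pics/c10.png",b)
E
```

```text
time: 15.85
tool_pos: [0.4171, -0.2361, 0.1345]
tool_rot: [0.862, 1.56, -0.571]
contact_force: [-0.1, -0.6, -2.7]
opening: 0.0611
shift [0.0166 0.2037 0.0739] twist [ 0.0848  0.0065 -0.0082] pos [ 0.4171 -0.2361  0.1345] q6 0.76 t 15.85 open 0.0611
```

View pics/c10.png

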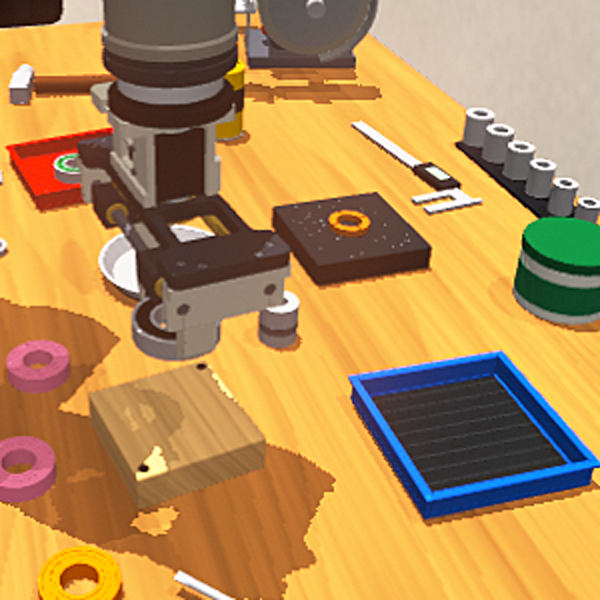

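The large bearing is held level. The washer lies on the granite at (349,221) and the small bearing in the red tray at (70,163). Next is the blue tray.

```bash
python3 -m creep '[{"translation":[0,0.204,0.074],"twist":[0.085,0,0],"hand":56},{"translation":[0,0.204,0.074],"twist":[0.085,0,0],"hand":56},{"translation":[0,0.204,0.074],"twist":[0.085,0,0],"hand":56},{"translation":[0,0.204,0.074],"twist":[0.085,0.005,-0.005],"hand":56},{"translation":[0.017,0.204,0.074],"twist":[0.085,0.005,-0.006],"hand":56}]'; python3 - <<'E'
from h import *
go(.6291,-.2815,.0355,np.radians(-87))
E
```

```text
time: 16.4
tool_pos: [0.6329, -0.2819, 0.1177]
tool_rot: [1.147, 1.565, -0.371]
contact_force: [0.3, -0.3, -2.4]
opening: 0.0612
shift [ 0.0821 -0.0042 -0.0008] twist [ 0.0006  0.0023 -0.0052] pos [ 0.6329 -0.2819  0.1177] q6 0.99 t 16.4 open 0.0612
```

```bash
python3 -m creep '[{"translation":[0.03,-0.004,-0.001],"twist":[0,0.002,-0.005],"hand":56},{"translation":[0.065,-0.004,-0.001],"twist":[0,0.002,-0.005],"hand":56},{"translation":[0.08,-0.004,-0.001],"twist":[0,0.002,-0.005],"hand":56},{"translation":[0.082,-0.004,-0.001],"twist":[0,0.002,-0.005],"hand":56},{"translation":[0.082,-0.004,-0.001],"twist":[0,0.002,-0.005],"hand":56}]'; python3 - <<'E'
from h import *
go(.6291,-.2815,.0335,np.radians(-87))
E
```

```text
time: 16.9
tool_pos: [0.629, -0.2812, 0.0351]
tool_rot: [-1.831, 1.57, 2.934]
contact_force: [-0.5, 0.6, -2.5]
opening: 0.0612
shift [0.0016 0.0001 0.0003] twist [ 0.0004 -0.0002  0.0007] pos [ 0.629  -0.2812  0.0351] q6 0.99 t 16.9 open 0.0612
```

```bash
python3 -m creep '[{"translation":[0.0012,0,0],"twist":[0,0,0],"hand":56},{"translation":[0.0018,0,0],"twist":[0,0,0],"hand":56},{"translation":[0.002,0,0],"twist":[0,0,0],"hand":56}]'; python3 -m creep '[{"translation":[0,0,0],"twist":[0,0,0],"hand":70},{"translation":[0,0,0],"twist":[0,0,0],"hand":76},{"translation":[0,0,0],"twist":[0,0,0],"hand":76},{"translation":[-0.01,0,0],"twist":[0,0,0],"hand":76},{"translation":[-0.05,0,0],"twist":[0,0,0],"hand":76}]'; python3 -m creep '[{"translation":[-0.05,0,0],"twist":[0,0,0],"hand":76},{"translation":[-0.1,0,0],"twist":[0,0,0],"hand":76},{"translation":[-0.1,-0.15,0.1],"twist":[0,0,0],"hand":76},{"translation":[-0.1,-0.15,0.1],"twist":[0,0,0],"hand":76},{"translation":[-0.1,-0.15,0.1],"twist":[0,0,0],"hand":76}]'; python3 -m creep '[{"translation":[0,-0.05,0.05],"twist":[0,0,0],"hand":76},{"translation":[0,-0.05,0.05],"twist":[0,0,0],"hand":76},{"translation":[0,-0.05,0.05],"twist":[0,0,0],"hand":76}]'
python3 - <<'E'
from h import *
t=robot.read_camera("top");cv2.imwrite("pics/tf.png",t)
f=lambda u,v:cv2.resize(t[v-40:v+40,u-40:u+40],(300,300),interpolation=cv2.INTER_CUBIC)
cv2.imwrite("pics/c11.png",np.vstack([np.hstack([f(297,226),f(294,138)]),np.hstack([f(188,252),f(427,148)])]))
E
```

```text
time: 17.2
tool_pos: [0.6291, -0.2814, 0.0336]
tool_rot: [-0.452, 1.57, -1.97]
contact_force: [0.7, -0.1, -2.4]
opening: 0.0615
time: 17.7
tool_pos: [0.6267, -0.28, 0.0801]
tool_rot: [-2.117, 1.562, 2.648]
contact_force: [0.0, 0.3, 0.3]
opening: 0.0699
time: 18.2
tool_pos: [0.5063, -0.3707, 0.1822]
tool_rot: [-2.019, 1.564, 2.748]
contact_force: [-1.0, -0.7, -0.3]
opening: 0.0699
time: 18.5
tool_pos: [0.4567, -0.4261, 0.1836]
tool_rot: [-1.778, 1.565, 2.984]
contact_force: [-0.3, 0.5, 0.1]
opening: 0.0696
```

View pics/c11.png

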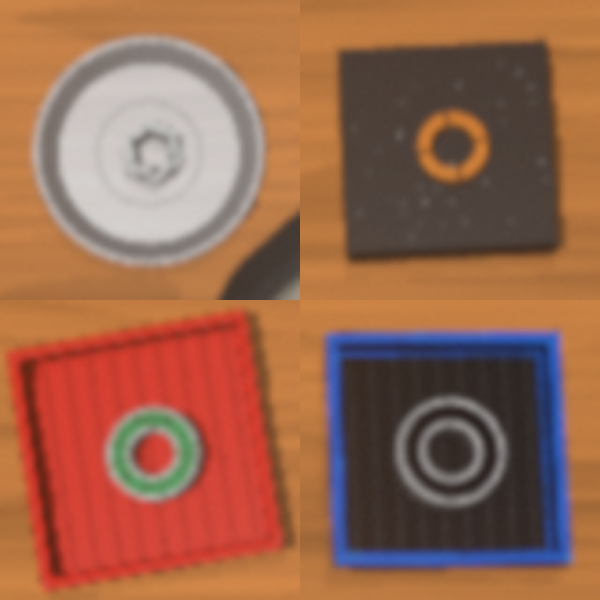

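View pics/tf.png

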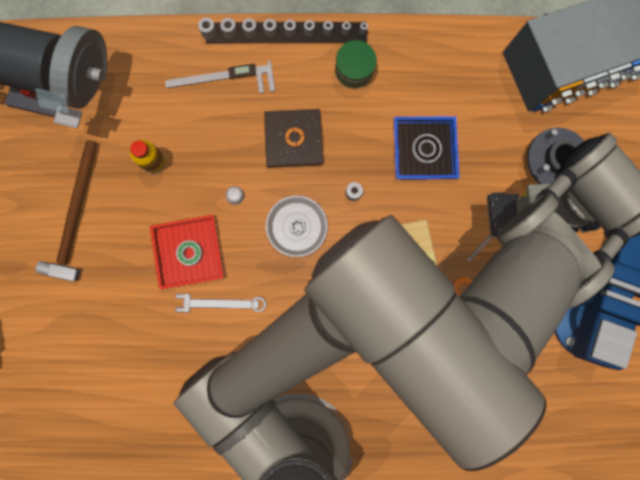

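All four parts lie flat and centred to within about 3 mm. The can is unmoved at (146,155) and the gripper is clear, so I'm handing in.

```bash
python3 -m creep '[{"translation":[0,0,0],"twist":[0,0,0],"hand":76},{"translation":[0,0,0],"twist":[0,0,0],"hand":76},{"translation":[0,0,0],"twist":[0,0,0],"hand":76}]'; python3 -c "
from cell import robot
print(robot.hand_in())"
```

```text
time: 18.85
tool_pos: [0.4591, -0.4235, 0.1834]
tool_rot: [-1.983, 1.565, 2.782]
contact_force: [0.2, 0.2, -0.2]
opening: 0.0696
the job is handed in; nothing more can be done
None
```

I took the pile apart from the top and set all four parts down in their places: nut in the dish, washer on the granite, small bearing in the red tray, large bearing in the blue tray. I handed the job in at 18.9 s of the 128 s allowed; no verdict is reported.

- **Position and tilt:** In the last top picture each part looks flat, released and within about 3 mm of the middle of its place. I judged this by eye. I took no final side picture, so the resting heights are not measured.
- **Can and gripper:** The spray can shows at the same spot as at the start. The gripper was clear of everything, with about 0 N on it.
- **Release of the bearings:** When I opened the fingers the wrist still read about the weight of each bearing. They may have settled the last millimetre or less rather than being pressed down.
- **Camera disagreement:** The two cameras differed by 2 to 6 mm in y when locating the pile, so I used the average. All four grasps closed within about 1 mm of the expected width.

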